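Lean the fin-angle gauge to its set mark on the sprung stud

TASK

Pick up the pendulum angle gauge by its knob and, clear of the bench, tip it sideways so that its pointer reaches the last tick of the scale, pausing there a moment: first lean it to the robot's left, then to the robot's right. Then set it down upright and level on the stud, the middle of its base square across the round crown, pause, and rock it on the crown to the left until the pointer has settled in the gap of the fork-shaped mark on the dial, with the sprung crown pushed down a little but not to its stop. The program finishes while holding the gauge like that: do not let go, and leave the other things on the bench alone.

Things in the scene. Friction and masses are not known exactly. Their poses are not given: they have to be found in the camera images.
- gauge: The loose angle gauge, about 0.4 kg: an aluminium base plate 40 (x) x 110 (y) x 12 mm (z), on it an upright round dial 120 mm across and 18 mm thick whose centre is 80 mm above the underside, and on top a square rubber knob. Origin: centre of the flat underside; z up, x out of the white dial face (starts facing roughly away from the robot), y along the base, to the robot's left. It is 184 mm tall overall and starts standing on the bench.
- gauge_grip (a point): Where to grip the gauge: middle of its knob, 162 mm above the underside, axes as the gauge. The knob is 24 x 24 mm, its sides along the gauge's x and y, from 140 to 184 mm above the underside; it can be gripped from above across either pair of sides. A firm grip (about 60 N) holds it without slip.
- pointer (a joint): Angle (rad) of the freely swinging black pointer, which hangs on a pivot at the dial's centre and always hangs plumb, settling in about 1 s. 0 = pointing to the dial's lowest tick (gauge upright); positive = gauge leaning towards its own +y (robot's left), tip nearer the gauge's +y end; it equals the sideways lean of the gauge. Long ticks stand at -0.44, 0 and +0.44 (the last ticks), short ones at -0.22 and +0.22.
- mark (a joint): Angle (rad) of the small brass fork-shaped mark on the dial, measured like the pointer. It is set before the start between 0.18 and 0.38 (always on the gauge's +y side) and stays there. The gap between its prongs is 12 mm wide at 52 mm from the pivot; the pointer is on the mark when both angles agree.
- pointer_tip (a point): Tip of the pointer, 52 mm from the pivot.
- mark_gap (a point): Middle of the mark's gap, 52 mm from the pivot; coincides with the pointer tip when the pointer is on the mark.
- stud: The fixed stud: a wooden foot 90 (x) x 80 (y) x 14 mm with two cheeks of unequal height (tops at 40 and 31 mm) and between them the round crown. Origin: centre of the underside; x along the crown, z up. It is turned by up to 0.3 rad either way.
- crown_top (a point): Top middle of the crown, 60 mm above the bench when not pressed: a half-round wooden bar of radius 14 mm, 70 mm long along the stud's x; axes as the stud. The gauge's base goes across it, the gauge's x along the stud's x.
- crown (a joint): How far the crown is pushed down (m): 0 to 0.016 (stop). Its spring starts at about 0.8 N and grows by 0.8 N per mm.
- offcut: Bystander: loose flat-topped wooden block 100 x 65 x 50 mm. Origin: centre of the underside. It and the stud may have changed places.
- can: Bystander: metal can 66 mm across, 75 mm tall. Origin: centre of the underside.
- tape: Bystander: paper tape core, 90 mm across, 24 mm tall. Origin: centre of the underside.
- sander: Bystander: cork sanding block 60 x 110 x 30 mm. Origin: centre of the underside.
There are look-alikes about, which are no part of the job. There is more than one size of the gauge; the job needs the smaller.

How it is judged:
On the way, in this order (a step that is already met when the one before it is completed fails the run):
1. gauge clear of the bench, leaning left until the pointer is at the last tick (height (world z) of gauge above 0.03 m and value of joint pointer above 0.4 rad and angle between gauge's own z axis and vertical between 0.38 and 0.9 rad), for 0.3 s.
2. gauge clear of the bench, leaning right until the pointer is at the other last tick (height (world z) of gauge above 0.03 m and value of joint pointer below -0.4 rad and angle between gauge's own z axis and vertical between 0.38 and 0.9 rad), for 0.3 s.
3. gauge upright, its base on the crown (contact force between gauge and crown above 0.3 N and angle between gauge's own z axis and vertical below 0.09 rad and z of crown_top in the frame of gauge between -0.008 and 0.008 m), for 0.2 s.
At the end, for the whole second after the job is handed in: Gripper holds the gauge, still (< 20 mm/s), base on the crown (> 0.5 N) within 30 mm of its middle, square within 0.25 rad, offcut not touched by it, crown down 1 to 14.5 mm, pointer still (< 0.2 rad/s), tip within 4 mm (0.077 rad) of the middle of the mark's gap (distance between pointer_tip and mark_gap below 0.004 m and velocity of joint pointer between -0.2 and 0.2 rad/s and contact force between the fingers and gauge above 2 N and contact force between gauge and crown above 0.5 N and contact force between gauge and offcut below 0.1 N and value of joint crown between 0.001 and 0.0145 m and angle between the x axis of gauge and the x axis of stud, either way round below 0.25 rad and x of crown_top in the frame of gauge between -0.03 and 0.03 m and y of crown_top in the frame of gauge between -0.03 and 0.03 m and z of crown_top in the frame of gauge between -0.008 and 0.008 m and linear speed of gauge below 0.02 m/s); the arm keeps its last pose, push and grip.
It fails at once if a bystander is shoved more than 30 mm (distance of any of offcut, can, tape, sander from where it was at the start of the episode above 0.03 m).
It also fails if it takes over 51 s, if anything falls off the work surface, if the arm or the gripper's body presses on something with over 40 N, if the wrist force passes 120 N, or if a joint passes its speed limit or range.

ROBOT

A 6-joint arm with a two-finger parallel gripper is mounted at the origin on the work surface. World frame = base frame: x ahead of the robot, y to its left, z up, the work surface at z = 0. Lengths are in m, angles in rad, forces in N, time in s.
With the tool pointing down it reaches from about 0.35 to 0.8 m from the base axis. Payload 7.3 kg.
Tool frame: the origin (TCP) lies between the finger pads; the fingertips stand bot.tcp_to_tips ahead of it and the grasp point (between the pads) lies 6 mm ahead of it (bot.tcp_to_tips is the distance from the TCP to the fingertips, in m); z points along the fingers, y is the direction in which the jaws open and shut (so a half turn about z gives the same grasp; the last joint's range is limited). The gripper opens to 85 mm and grips with 20 to 120 N. Pads are 22 mm wide; open, the fingers measure 114 mm over their backs; the gripper's body (76 mm by 85 mm) begins 54 mm behind the grasp point. The pads swing forward as they close: fully open they stand 13 mm farther back than shut.
Start: joints at [1.143, 0.342, 1.524, -0, 1.275, -0.146], TCP at [0.146, 0.504, 0.256] pointing down, gripper open.
Joint ranges: [-2.53, 2.53], [-0.77, 2.02], [0.04, 2.7], [-1, 4.14], [0.28, 2.66], [-3.11, 3.11]. Speed limits (rad/s): [2.57, 2.57, 3.14, 3.14, 3.14, 3.14].

INTERFACE

Orientations are given as [roll, pitch, yaw] about the fixed x, y, z axes, in that order (R = Rz(yaw) Ry(pitch) Rx(roll)).
In Python, from rig import bot, cams gives the robot as it stands. The module is installed in compiled form; this text tells all that it offers.
- The arm moves only by the tool send_rows, never from a script. Its argument "steps" is a list of rows, each a list of 2 entries, a list of its own where there are three numbers: the shift along the tool's x, y, z as a fraction of full scale, then the turn, a rotation vector about the tool's x, y, z as a fraction of full scale. A call has 1 to 20 rows; each row is the pose to reach, as a shift and turn from the pose commanded when the call began, along the tool's axes at that moment; what a row does not reach only later rows make up. Full scale, the value 1, is 200 mm for a shift and 45 degrees for a turn. A row lasts 1/12 s, in which the tool goes at most 41.7 mm and 7.16 degrees, less where a joint would pass 70% of its speed; a pose out of reach is approached as far as the arm can. A call with a number of a shift or a turn outside -1 to 1 is refused whole. A call with a gripper value outside its range is refused whole. "grip" is the closure, from 0 (fully open) to 1 (shut), set as the call begins (left out, the last holds). The fingers move at their own pace and stop on an object; "grip_force" is the grip in N (left out, the last holds). Time passes only in rows, so rows that repeat a pose let the fingers close. It gives the time, the measured TCP pose, the force and the opening at its end, in the units of the state.
- bot.sense(): the state, without advancing time (a new reading comes with each control period).
- cams.read_camera(name): name is "scene" or "top"; returns the picture (420x560x3 uint8, blue, green, red); there is no depth.
- cams.get_calibration(name): a dict with "fx", "fy", "cx", "cy" (pixels), "distortion" ([k1, k2, p1, p2, k3] as OpenCV has them; the pictures are not rectified), "R" (3x3) and "t" (3): a world point X has camera coordinates R X + t. Camera axes: x right, y down, z forward; pixel columns grow to the right and rows downward; lengths in m; the calibration is good to about 2 mm. A picture is of the moment at which its call begins. get_calibration takes no time and is no camera call.
- bot.hand_in(): hands the job in, once; it reports no verdict.
The state is a dict: "time": time; "joint_positions": joint angles; "qvel": joint speeds; "tau": joint torques, N m; "position": TCP position; "orientation": TCP orientation; "force": force on the tool from outside, world axes, zero at the start; "wrist_torque": the same for the moment, N m; "gripper_width": finger opening in m.
Only numpy, scipy, OpenCV 4.12 (cv2) and the standard library are available. Lean on these libraries where they do the work, as an engineer would, in place of code of your own. Each camera call takes 0.05 s, during which the arm holds its last target.

## Working session

There is one attempt and no reset: what is moved stays moved. The work goes in short steps, Python scripts to look and compute and a tool call to move; the robot and the scene stay as the last step left them, time stands still between calls to the robot, and variables do not carry over. Pictures are saved under pics/ and viewed, and the job is handed in when it is done.

Besides the shell and the picture viewer there is one more tool, called after "Call:" by a JSON object that holds its "fn" and its "kwargs". send_rows: Moves the arm, as the interface text tells. Its arguments: {"type":"object","properties":{"steps":{"type":"array"},"grip":{"type":"number"},"grip_force":{"type":"number"}},"required":["steps"]}

```bash
mkdir -p pics; python3 - <<'E'
from rig import bot,cams
import cv2,numpy as np
s=bot.sense();print(s,bot.tcp_to_tips)
for n in("scene","top"):
    cv2.imwrite(f"pics/{n}0.png",cams.read_camera(n));print(n,cams.get_calibration(n))
E
```

```text
{'time': 0.0, 'joint_positions': array([ 1.14302141e+00,  3.42761634e-01,  1.52504877e+00,  2.67373476e-07,
        1.27537634e+00, -1.45971670e-01]), 'qvel': array([-0.00208235, -0.00015133,  0.00101644,  0.0002634 ,  0.00088219,
       -0.00054338]), 'tau': array([-1.22753572e-04, -4.33664989e+01, -2.46002823e+01, -2.39008114e-04,
        7.94695836e-03,  2.34061594e-05]), 'position': array([0.145806  , 0.50396297, 0.25559464]), 'orientation': array([-3.14001555e+00, -2.32119685e-04,  2.85978915e+00]), 'force': array([0.33599263, 0.33430646, 0.03853247]), 'wrist_torque': array([-0.01870512, -0.03936324,  0.01957041]), 'gripper_width': 0.08534476938221544} 0.025
scene {'fx': 393.2656898253462, 'fy': 393.2656898253462, 'cx': 273.79726843128833, 'cy': 211.4442420586239, 'distortion': array([-0.03762272,  0.        ,  0.        ,  0.        ,  0.        ]), 'R': array([[-0.69540526,  0.71847079, -0.01453429],
       [ 0.49978716,  0.46901153, -0.72817648],
       [-0.51635678, -0.5136418 , -0.68523556]]), 't': array([ 0.43129171, -0.16962895,  1.28803004])}
top {'fx': 527.8205514008055, 'fy': 527.8205514008055, 'cx': 287.1726896742924, 'cy': 206.66988183639248, 'distortion': array([-0.12383747,  0.        ,  0.        ,  0.        ,  0.        ]), 'R': array([[ 2.05398243e-02, -9.99787741e-01,  1.60886606e-03],
       [-9.92810574e-01, -2.05862299e-02, -1.17912562e-01],
       [ 1.17920654e-01,  8.24604074e-04, -9.93022678e-01]]), 't': array([-0.03786412,  0.57267376,  1.34549763])}
```

View pics/scene0.png

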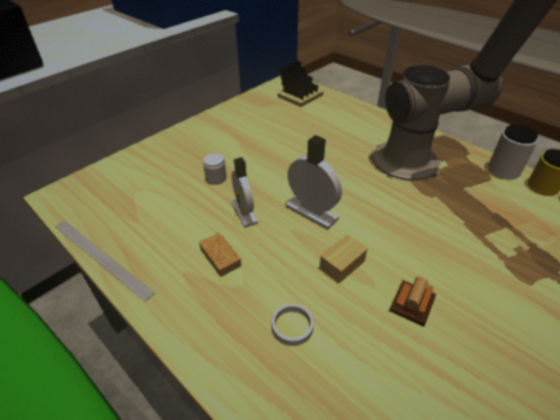

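View pics/top0.png

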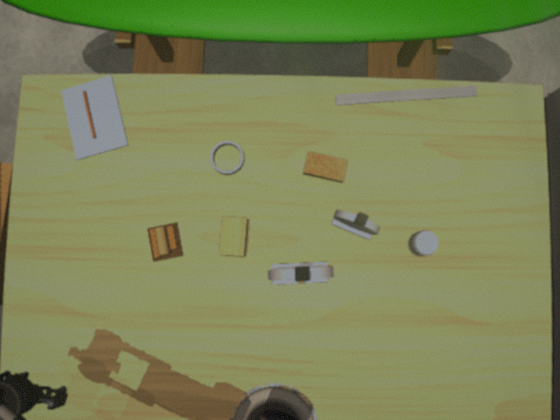

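Candidates for the gauge: A at top (302,272) / scene (315,185), large; B at top (358,222) / scene (243,195), smaller, turned. By description I expect B, which I'll check by size in a close crop.

```bash
python3 - <<'E'
import cv2,numpy as np
s=cv2.imread('pics/scene0.png');t=cv2.imread('pics/top0.png')
def c(im,x0,y0,x1,y1,f):
    return cv2.resize(im[y0:y1,x0:x1],None,fx=f,fy=f,interpolation=cv2.INTER_CUBIC)
cv2.imwrite('pics/c1.png',np.hstack([c(s,215,145,265,235,6),c(t,325,195,390,285,6)[:540,:390]]))
cv2.imwrite('pics/c2.png',np.hstack([c(s,380,265,450,335,6),c(t,140,210,190,280,6)]))
E
```

```text
(no output)
```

View pics/c1.png

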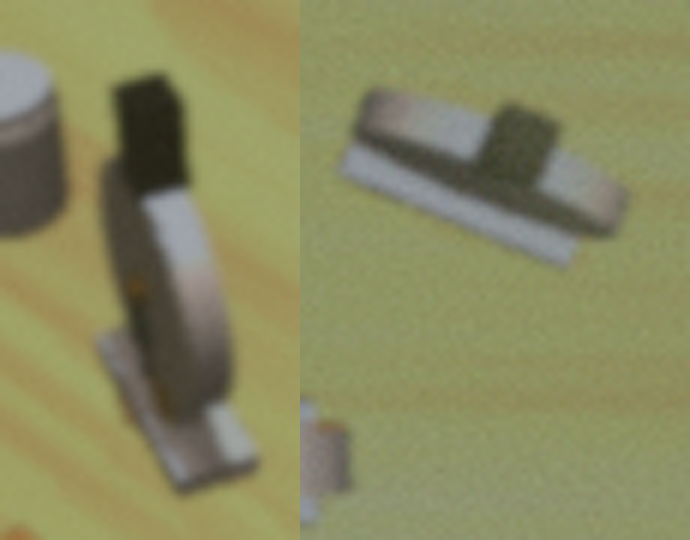

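View pics/c2.png

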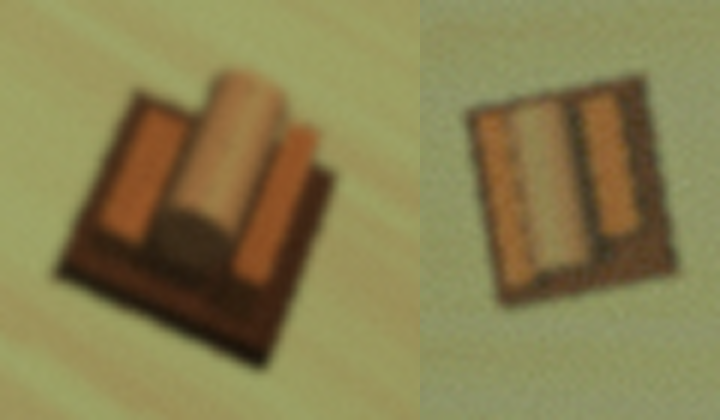

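```bash
cat > h.py <<'E'
import cv2,numpy as np
from rig import bot,cams
from scipy.spatial.transform import Rotation as Ro
C={n:cams.get_calibration(n) for n in("scene","top")}
def proj(n,P):
    c=C[n];K=np.array([[c['fx'],0,c['cx']],[0,c['fy'],c['cy']],[0,0,1]])
    return cv2.projectPoints(np.asarray(P,float).reshape(-1,3),cv2.Rodrigues(c['R'])[0],c['t'],K,c['distortion'])[0].reshape(-1,2)
def back(n,uv,z):
    c=C[n];K=np.array([[c['fx'],0,c['cx']],[0,c['fy'],c['cy']],[0,0,1]])
    p=cv2.undistortPoints(np.array(uv,float).reshape(-1,1,2),K,c['distortion']).reshape(-1,2)
    d=np.c_[p,np.ones(len(p))]@c['R'];o=-c['R'].T@c['t']
    return o+d*((z-o[2])/d[:,2])[:,None]
def box(x0,x1,y0,y1,z0,z1):
    v=np.array([[x,y,z] for x in(x0,x1) for y in(y0,y1) for z in(z0,z1)])
    e=[(a,b) for a in range(8) for b in range(a) if bin(a^b).count('1')==1]
    return [v[[a,b]] for a,b in e]
def gauge_lines():
    L=box(-.02,.02,-.055,.055,0,.012)+box(-.012,.012,-.012,.012,.14,.184)
    t=np.linspace(0,2*np.pi,40)
    for x in(-.009,.009): L.append(np.c_[x+0*t,.06*np.cos(t),.08+.06*np.sin(t)])
    return L
def stud_lines(h=.06):
    L=box(-.045,.045,-.04,.04,0,.014)
    t=np.linspace(0,np.pi,20)
    for x in(-.035,.035): L.append(np.c_[x+0*t,.014*np.cos(t),h-.014+.014*np.sin(t)])
    L.append(np.array([[-.035,0,h],[.035,0,h]]))
    return L
def draw(n,im,Ls,R,p,win,f,col=(0,0,255)):
    x0,y0,x1,y1=win
    o=cv2.resize(im[y0:y1,x0:x1],None,fx=f,fy=f,interpolation=cv2.INTER_CUBIC) if im is not None and im.shape[1]==560 else im
    for l in Ls:
        q=(proj(n,l@R.T+p)+.5-[x0,y0])*f
        cv2.polylines(o,[q.round().astype(int)],False,col,1,cv2.LINE_AA)
    return o
def Rz(a): return Ro.from_euler('z',a).as_matrix()
E
python3 - <<'E'
from h import *
f=6
# small gauge base near edge bottom corners
b=back('top',[(331.7-.5,224.3),(369.7-.5,239.3)],0.0);print('base near',b,np.linalg.norm(b[0]-b[1]))
k=back('top',np.array([(510-300,103),(558-300,125)])/6+[324.5,194.5],.184);print('knob far',k)
st=np.array([(468,110),(643,77),(678,270),(502,305)],float);st[:,0]-=420
F=back('top',st/6+[139.5,209.5],.014);print('foot',F,F.mean(0))
print('dial big',np.diff(back('top',[(268,270),(333,270)],.012),axis=0))
for nm,uv,z in(('offcut',(234,236),.05),('can',(424,243),.075),('tape',(228,157),.024),('sander',(326,166),.03),('big',(302,273),.2)):print(nm,back('top',[uv],z))
E
```

```text
base near [[ 0.53239473 -0.14453662  0.        ]
 [ 0.4942313  -0.24665471  0.        ]] 0.10901629425864043
knob far [[ 0.54728057 -0.19492147  0.184     ]
 [ 0.53906775 -0.21369455  0.184     ]]
foot [[0.51127788 0.34448931 0.014     ]
 [0.52772734 0.26655923 0.014     ]
 [0.44294391 0.24742283 0.014     ]
 [0.42553667 0.32519246 0.014     ]] [0.47687145 0.29591596 0.014     ]
dial big [[ 0.00337513 -0.17056583  0.        ]]
offcut [[0.49271118 0.10899018 0.05      ]]
can [[ 0.48280686 -0.37522362  0.075     ]]
tape [[0.70469689 0.1345957  0.024     ]]
sander [[ 0.68440483 -0.12664476  0.03      ]]
big [[ 0.40288111 -0.06290106  0.2       ]]
```

```bash
python3 - <<'E'
from h import *
s=cv2.imread('pics/scene0.png');t=cv2.imread('pics/top0.png')
def both(nm,L,R,p,ws,wt,f=5):
    a=draw('scene',s,L,R,p,ws,f);b=draw('top',t,L,R,p,wt,f);print(a.shape,b.shape)
    h=max(a.shape[0],b.shape[0]);pad=lambda i:cv2.copyMakeBorder(i,0,h-i.shape[0],0,0,cv2.BORDER_CONSTANT)
    cv2.imwrite(nm,np.hstack([pad(a),pad(b)]))
both('pics/o1.png',gauge_lines(),Rz(-.358),[.532,-.2015,0],(205,145,275,235),(325,195,390,255))
both('pics/o2.png',stud_lines(),Rz(.217),[.477,.296,0],(380,265,450,335),(130,205,200,275))
E
```

```text
(450, 350, 3) (300, 325, 3)
(350, 350, 3) (350, 350, 3)
```

View pics/o1.png

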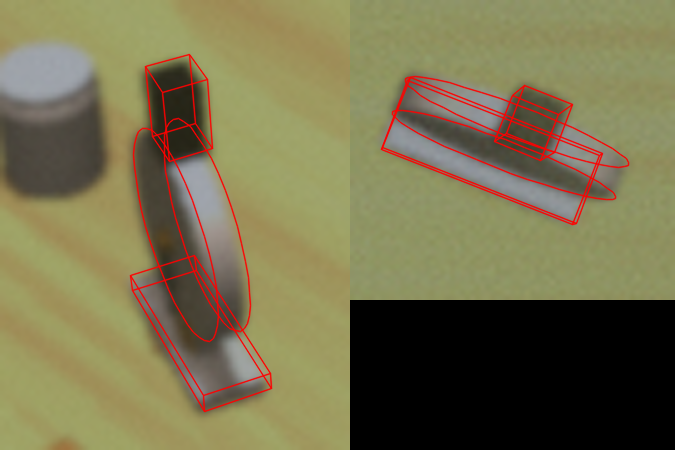

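View pics/o2.png

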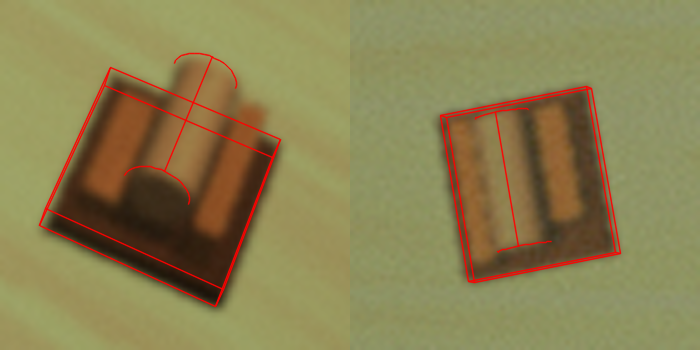

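The overlays match in both views: gauge B at (0.532, -0.2015) with yaw -0.358 has the right size (109 mm base), while A is about 1.4x too big. The stud is at (0.477, 0.296) with yaw 0.217. Jaws will go along the gauge's y so that the lean is held by the pads' form.

```bash
cat >> h.py <<'E'
from math import pi
def toolR(yaw,lean=0):
    """gauge yaw + lean to own +y; tool down, tool y = gauge y"""
    G=Rz(yaw)@Ro.from_euler('x',-lean).as_matrix()
    return G@np.diag([-1,1,-1.])
def row(p,R,p0=None,R0=None):
    s=bot.sense()
    if p0 is None:p0=s['position'];R0=Ro.from_euler('xyz',s['orientation']).as_matrix()
    d=R0.T@(np.array(p)-p0)/.2; w=Ro.from_matrix(R0.T@R).as_rotvec()/(pi/4)
    return d.round(3).tolist(),w.round(3).tolist()
def st():
    s=bot.sense();print(round(s['time'],2),s['position'].round(4),s['orientation'].round(3),'F',s['force'].round(1),'q',s['joint_positions'].round(2),s['gripper_width'].round(4))
E
python3 - <<'E'
from h import *
R0=Ro.from_euler('xyz',bot.sense()['orientation']).as_matrix();p=bot.sense()['position'];R=toolR(-.358)
print(R0.round(2),R.round(2))
for w in((.30,.38,.36),(.44,.25,.38),(.50,.0,.38),(.532,-.2015,.34)):
    print(row(w,R,p,R0));p=np.array(w);R0=R
E
```

```text
[[-0.96  0.28 -0.  ]
 [ 0.28  0.96 -0.  ]
 [ 0.   -0.   -1.  ]] [[-0.94  0.35  0.  ]
 [ 0.35  0.94  0.  ]
 [ 0.    0.   -1.  ]]
([-0.913, -0.382, -0.521], [-0.002, -0.0, 0.097])
([-0.883, -0.364, -0.1], [0.0, 0.0, 0.0])
([-0.719, -1.066, 0.0], [0.0, 0.0, 0.0])
([-0.503, -0.888, 0.2], [0.0, 0.0, 0.0])
```

Call:
{"fn": "send_rows", "kwargs": {"steps": [[[-0.91,-0.38,-0.52],[0,0,0.097]],[[-0.91,-0.38,-0.52],[0,0,0.097]],[[-0.91,-0.38,-0.52],[0,0,0.097]],[[-0.91,-0.38,-0.52],[0,0,0.097]],[[-0.91,-0.38,-0.52],[0,0,0.097]],[[-0.91,-0.38,-0.52],[0,0,0.097]]], "grip": 0}}

```text
time: 0.6
position: [0.303, 0.3785, 0.3628]
orientation: [3.139, 0.003, 2.781]
force: [0.5, -0.1, -0.3]
gripper_width: 0.0847
```

Call:
{"fn": "send_rows", "kwargs": {"steps": [[[-0.88,-0.37,-0.1],[0,0,0]],[[-0.88,-0.37,-0.1],[0,0,0]],[[-0.88,-0.37,-0.1],[0,0,0]],[[-0.88,-0.37,-0.1],[0,0,0]],[[-0.88,-0.37,-0.1],[0,0,0]]]}}

```text
time: 1.02
position: [0.4408, 0.2469, 0.3802]
orientation: [-3.141, 0.001, 2.781]
force: [-0.5, 0.8, 0.2]
gripper_width: 0.0857
```

Call:
{"fn": "send_rows", "kwargs": {"steps": [[[-0.69,-1.0,0],[0,0,0]],[[-0.69,-1.0,0],[0,0,0]],[[-0.69,-1.0,0],[0,0,0]],[[-0.69,-1.0,0],[0,0,0]],[[-0.69,-1.0,0],[0,0,0]],[[-0.69,-1.0,0],[0,0,0]]]}}

```text
time: 1.52
position: [0.4978, 0.0114, 0.3799]
orientation: [-3.141, -0.001, 2.783]
force: [0.7, 0.5, 0.1]
gripper_width: 0.0853
```

Call:
{"fn": "send_rows", "kwargs": {"steps": [[[-0.5,-0.95,0.1],[0,0,0]],[[-0.5,-0.95,0.1],[0,0,0]],[[-0.5,-0.95,0.1],[0,0,0]],[[-0.5,-0.95,0.1],[0,0,0]],[[-0.5,-0.95,0.1],[0,0,0]],[[-0.5,-0.95,0.1],[0,0,0]],[[-0.5,-0.95,0.1],[0,0,0]]]}}

```text
time: 2.1
position: [0.5245, -0.2016, 0.3586]
orientation: [3.141, -0.003, 2.779]
force: [-0.1, 0.3, 0.2]
gripper_width: 0.0852
```

```bash
python3 - <<'E'
from h import *
st();print(row((.532,-.2015,.34),toolR(-.358)));print(row((.532,-.2015,.159),toolR(-.358)))
E
```

```text
Traceback (most recent call last):
  File "h.py", line 47, in st
    s=bot.sense();print(round(s['time'],2),s['position'].round(4),s['orientation'].round(3),'F',s['force'].round(1),'q',s['joint_positions'].round(2),s['gripper_width'].round(4))
                                                                                                                                                      ^^^^^^^^^^^^^^^^^^^^^^^^
AttributeError: 'float' object has no attribute 'round'
```

```bash
sed -i "s/s\['gripper_width'\].round(4)/round(s['gripper_width'],4)/" h.py; python3 - <<'E'
from h import *
st();print(row((.532,-.2015,.25),toolR(-.358)));print(row((.532,-.2015,.169),toolR(-.358)))
E
```

```text
2.1 [ 0.5245 -0.2016  0.3586] [ 3.141e+00 -3.000e-03  2.779e+00] F [-0.1  0.3  0.2] q [-0.5   0.36  1.22 -0.    1.57 -1.71] 0.0852
([-0.037, 0.014, 0.543], [0.0, -0.004, -0.005])
([-0.038, 0.014, 0.948], [0.0, -0.004, -0.005])
```

Call:
{"fn": "send_rows", "kwargs": {"steps": [[[-0.038,0.014,0.0],[0,-0.004,-0.005]],[[-0.038,0.014,0.2],[0,-0.004,-0.005]],[[-0.038,0.014,0.4],[0,-0.004,-0.005]],[[-0.038,0.014,0.54],[0,-0.004,-0.005]],[[-0.038,0.014,0.54],[0,-0.004,-0.005]]]}}

```text
time: 2.52
position: [0.531, -0.1955, 0.2467]
orientation: [3.139, -0.008, 2.79]
force: [-0.2, 0.6, -0.2]
gripper_width: 0.0855
```

```bash
python3 - <<'E'
from h import *
st();print(row((.532,-.2015,.169),toolR(-.358)))
t=cams.read_camera('top');s=cams.read_camera('scene')
a=draw('top',t,gauge_lines(),Rz(-.358),[.532,-.2015,0],(300,170,400,270),4)
b=draw('scene',s,gauge_lines(),Rz(-.358),[.532,-.2015,0],(190,120,290,220),4)
cv2.imwrite('pics/d1.png',np.hstack([a,b]))
E
```

```text
2.52 [ 0.531  -0.1955  0.2467] [ 3.139 -0.008  2.79 ] F [-0.2  0.6 -0.2] q [-0.49  0.43  1.42  0.    1.3  -1.71] 0.0855
([-0.018, -0.027, 0.389], [0.003, -0.01, 0.008])
```

View pics/d1.png

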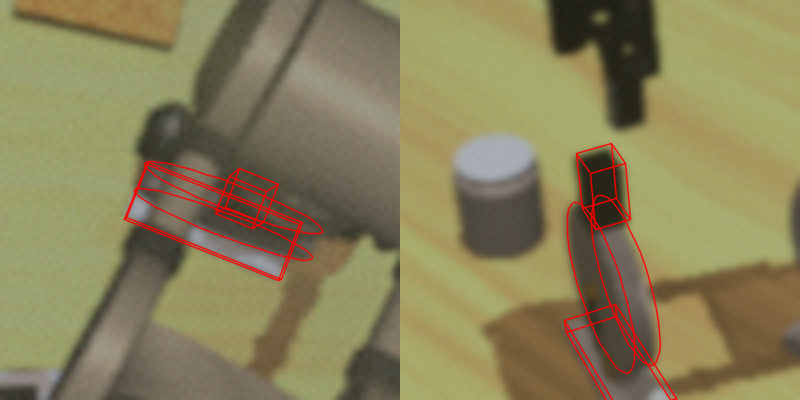

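```bash
python3 - <<'E'
from h import *
st();
cv2.imwrite('pics/d2.png',cams.read_camera('scene')[60:260,170:370].repeat(3,0).repeat(3,1))
st();print(row((.532,-.2015,.169),toolR(-.358)))
R=toolR(-.358);p=bot.sense()['position']
print((proj('scene',[p+R@[0,y,.012] for y in(-.0425,-.057,.0425,.057)])-[170,60])*3)
E
```

```text
2.62 [ 0.5335 -0.1974  0.253 ] [3.141e+00 3.000e-03 2.790e+00] F [-0.6 -0.7  0.3] q [-0.49  0.42  1.41  0.    1.31 -1.71] 0.0855
2.67 [ 0.5342 -0.1981  0.2545] [-3.141  0.006  2.789] F [ 0.2 -0.4  1.2] q [-0.49  0.42  1.41  0.    1.31 -1.71] 0.0852
([0.007, -0.019, 0.428], [-0.0, 0.008, 0.007])
[[185.53231876 215.10589397]
 [179.34224144 206.83017409]
 [224.47326003 267.17690354]
 [231.60594524 276.71636301]]
```

View pics/d2.png

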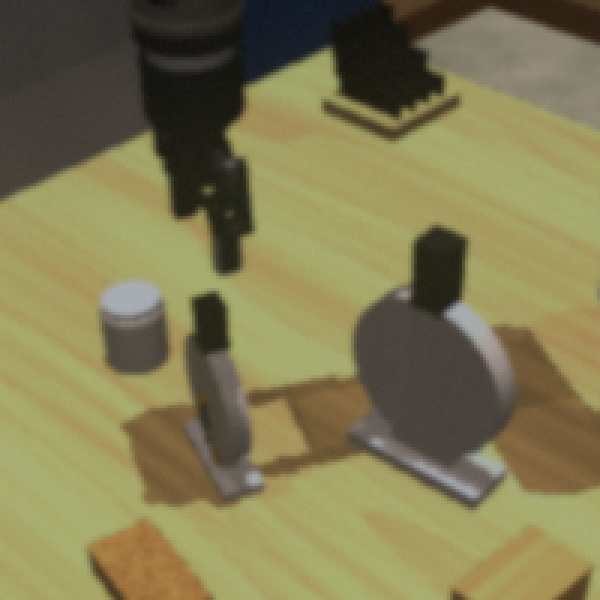

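Call:
{"fn": "send_rows", "kwargs": {"steps": [[[0.007,-0.019,0.12],[0,0.004,0.007]],[[0.007,-0.019,0.22],[0,0.004,0.007]],[[0.007,-0.019,0.32],[0,0.004,0.007]],[[0.007,-0.019,0.4],[0,0.004,0.007]],[[0.007,-0.019,0.42],[0,0.004,0.007]],[[0.007,-0.019,0.42],[0,0.004,0.007]],[[0.007,-0.019,0.42],[0,0.004,0.007]],[[0.007,-0.019,0.42],[0,0.004,0.007]],[[0.007,-0.019,0.42],[0,0.004,0.007]]]}}

```text
time: 3.42
position: [0.5313, -0.2024, 0.1699]
orientation: [-3.141, 0.003, 2.782]
force: [0.6, -0.1, 0.1]
gripper_width: 0.0853
```

```bash
python3 - <<'E'
from h import *
st();print(row((.532,-.2015,.169),toolR(-.358)))
E
```

```text
3.42 [ 0.5313 -0.2024  0.1699] [-3.141e+00  3.000e-03  2.782e+00] F [ 0.6 -0.1  0.1] q [-0.5   0.5   1.53  0.    1.11 -1.71] 0.0853
([-0.001, 0.006, 0.005], [-0.0, 0.004, -0.002])
```

Within 1 mm of target. Now gripping firmly.

Call:
{"fn": "send_rows", "kwargs": {"steps": [[[0,0,0],[0,0,0]],[[0,0,0],[0,0,0]],[[0,0,0],[0,0,0]],[[0,0,0],[0,0,0]],[[0,0,0],[0,0,0]],[[0,0,0],[0,0,0]],[[0,0,0],[0,0,0]],[[0,0,0],[0,0,0]],[[0,0,0],[0,0,0]],[[0,0,0],[0,0,0]],[[0,0,0],[0,0,0]],[[0,0,0],[0,0,0]]], "grip": 1, "grip_force": 65}}

```text
time: 4.42
position: [0.5304, -0.2021, 0.168]
orientation: [3.141, -0.0, 2.782]
force: [1.7, 1.2, -3.7]
gripper_width: 0.0232
```

```bash
python3 - <<'E'
from h import *
st()
t=cams.read_camera('top');s=cams.read_camera('scene')
b=draw('scene',s,gauge_lines(),Rz(-.358),[.532,-.2015,0],(190,120,290,220),5)
cv2.imwrite('pics/g1.png',b)
E
```

```text
4.42 [ 0.5304 -0.2021  0.168 ] [ 3.141 -0.     2.782] F [ 1.7  1.2 -3.7] q [-0.5   0.5   1.53  0.    1.11 -1.71] 0.0232
```

View pics/g1.png

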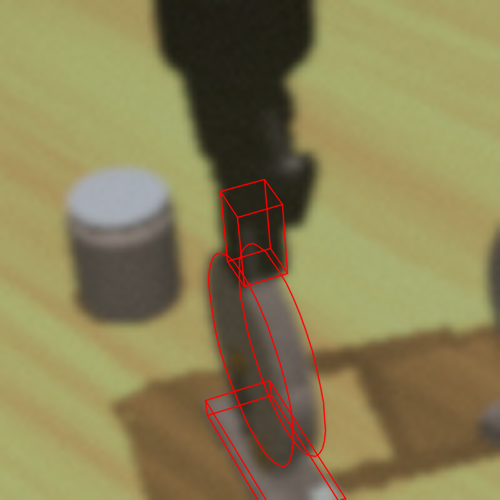

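Call:
{"fn": "send_rows", "kwargs": {"steps": [[[0,0,-0.05],[0,0,0]],[[0,0,-0.15],[0,0,0]],[[0,0,-0.3],[0,0,0]],[[0,0,-0.45],[0,0,0]],[[0,0,-0.6],[0,0,0]],[[0,0,-0.75],[0,0,0]],[[0,0,-0.9],[0,0,0]],[[0,0,-0.95],[0,0,0]],[[0,0,-0.95],[0,0,0]],[[0,0,-0.95],[0,0,0]]]}}

```text
time: 5.35
position: [0.5303, -0.2021, 0.3585]
orientation: [-3.141, 0.001, 2.782]
force: [0.4, 0.1, -5.1]
gripper_width: 0.0233
```

Call:
{"fn": "send_rows", "kwargs": {"steps": [[[0,0,0],[0.08,0,0]],[[0,0,0],[0.16,0,0]],[[0,0,0],[0.24,0,0]],[[0,0,0],[0.32,0,0]],[[0,0,0],[0.4,0,0]],[[0,0,0],[0.48,0,0]],[[0,0,0],[0.56,0,0]],[[0,0,0],[0.64,0,0]],[[0,0,0],[0.64,0,0]],[[0,0,0],[0.64,0,0]],[[0,0,0],[0.64,0,0]],[[0,0,0],[0.64,0,0]],[[0,0,0],[0.64,0,0]],[[0,0,0],[0.64,0,0]],[[0,0,0],[0.64,0,0]],[[0,0,0],[0.64,0,0]],[[0,0,0],[0.64,0,0]],[[0,0,0],[0.64,0,0]],[[0,0,0],[0.64,0,0]],[[0,0,0],[0.64,0,0]]]}}

```text
time: 7.02
position: [0.5306, -0.2021, 0.3583]
orientation: [-2.639, -0.0, 2.782]
force: [0.7, -0.8, -3.9]
gripper_width: 0.0232
```

Call:
{"fn": "send_rows", "kwargs": {"steps": [[[0,0,0],[0,0,0]],[[0,0,0],[0,0,0]],[[0,0,0],[0,0,0]],[[0,0,0],[0,0,0]],[[0,0,0],[0,0,0]],[[0,0,0],[0,0,0]]]}}

```text
time: 7.52
position: [0.5306, -0.2022, 0.3583]
orientation: [-2.639, 0.0, 2.782]
force: [0.3, -0.3, -3.9]
gripper_width: 0.0231
```

```bash
python3 - <<'E'
from h import *
st()
s=cams.read_camera('scene')
sn=bot.sense();T=Ro.from_euler('xyz',sn['orientation']).as_matrix();G=T@np.diag([-1,1,-1.]);p=sn['position']-G[:,2]*.168
print('lean',np.arctan2(G[1,2]*np.cos(.358)+G[0,2]*np.sin(.358),G[2,2]),p)
print(sn['force'],sn['wrist_torque'])
b=draw('scene',s,gauge_lines(),G,p,(160,60,300,200),4)
cv2.imwrite('pics/l1.png',np.hstack([b,cv2.resize(s[60:200,160:300],None,fx=4,fy=4)])[:,:1120][:, :]); 
cv2.imwrite('pics/l1.png',b)
E
```

```text
7.52 [ 0.5306 -0.2022  0.3583] [-2.639  0.     2.782] F [ 0.3 -0.3 -3.9] q [-0.25  0.41  1.23 -0.5   1.55 -1.44] 0.0231
lean 0.5025352898522908 [ 0.50209835 -0.27790821  0.21105583]
[-0.29978188  0.12258646 -4.77155931] [ 0.77094371 -0.25852301  0.02861343]
```

View pics/l1.png

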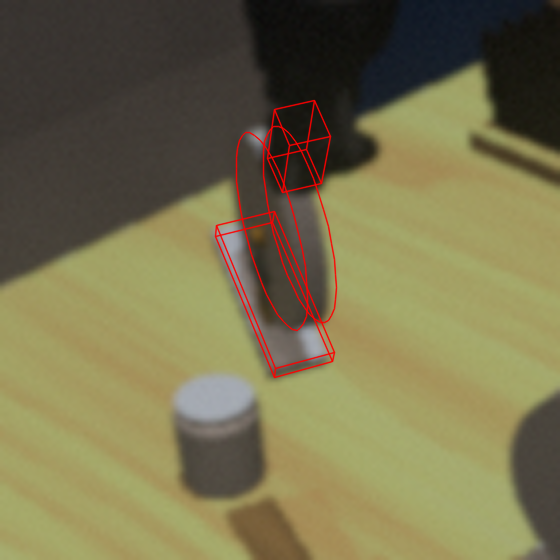

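Call:
{"fn": "send_rows", "kwargs": {"steps": [[[0,0,0],[-0.1,0,0]],[[0,0,0],[-0.2,0,0]],[[0,0,0],[-0.3,0,0]],[[0,0,0],[-0.4,0,0]],[[0,0,0],[-0.5,0,0]],[[0,0,0],[-0.6,0,0]],[[0,0,0],[-0.64,0,0]]]}}

```text
time: 8.15
position: [0.5301, -0.2035, 0.3586]
orientation: [3.139, 0.001, 2.78]
force: [-0.7, -0.4, -5.0]
gripper_width: 0.0233
```

Call:
{"fn": "send_rows", "kwargs": {"steps": [[[0,0,0],[-0.08,0,0]],[[0,0,0],[-0.16,0,0]],[[0,0,0],[-0.24,0,0]],[[0,0,0],[-0.32,0,0]],[[0,0,0],[-0.4,0,0]],[[0,0,0],[-0.48,0,0]],[[0,0,0],[-0.56,0,0]],[[0,0,0],[-0.64,0,0]],[[0,0,0],[-0.64,0,0]],[[0,0,0],[-0.64,0,0]],[[0,0,0],[-0.64,0,0]],[[0,0,0],[-0.64,0,0]],[[0,0,0],[-0.64,0,0]],[[0,0,0],[-0.64,0,0]],[[0,0,0],[-0.64,0,0]],[[0,0,0],[-0.64,0,0]],[[0,0,0],[-0.64,0,0]],[[0,0,0],[-0.64,0,0]],[[0,0,0],[-0.64,0,0]],[[0,0,0],[-0.64,0,0]]]}}

```text
time: 9.82
position: [0.5305, -0.2022, 0.3583]
orientation: [2.639, -0.0, 2.782]
force: [0.6, 0.3, -5.0]
gripper_width: 0.0238
```

Call:
{"fn": "send_rows", "kwargs": {"steps": [[[0,0,0],[0,0,0]],[[0,0,0],[0,0,0]],[[0,0,0],[0,0,0]],[[0,0,0],[0,0,0]],[[0,0,0],[0,0,0]],[[0,0,0],[0,0,0]]]}}

```text
time: 10.32
position: [0.5306, -0.2022, 0.3583]
orientation: [2.639, 0.0, 2.782]
force: [-0.4, 0.5, -3.8]
gripper_width: 0.023
```

```bash
python3 - <<'E'
from h import *
st()
s=cams.read_camera('scene')
sn=bot.sense();T=Ro.from_euler('xyz',sn['orientation']).as_matrix();G=T@np.diag([-1,1,-1.]);p=sn['position']-G[:,2]*.168
print('lean',np.arctan2(G[1,2]*np.cos(.358)+G[0,2]*np.sin(.358),G[2,2]),p)
b=draw('scene',s,[],G,p,(180,60,320,200),4)
cv2.imwrite('pics/r1.png',b)
# next: bring upright, yaw .217 route
R0=T;p0=sn['position']
for w in((.55,-.02,.42),(.55,.13,.42),(.477,.296,.42)):
    print(row(w,toolR(.217),p0,R0));p0=np.array(w);R0=toolR(.217)
E
```

```text
10.32 [ 0.5306 -0.2022  0.3583] [2.639 0.    2.782] F [-0.4  0.5 -3.8] q [-0.73  0.42  1.23  0.47  1.68 -1.94] 0.023
lean -0.5027588276225684 [ 0.55905278 -0.1264178   0.2110639 ]
([0.23, 0.926, 0.157], [0.622, 0.185, -0.718])
([-0.161, 0.732, 0.0], [0.0, 0.0, 0.0])
([0.178, 0.889, 0.0], [0.0, 0.0, 0.0])
```

View pics/r1.png

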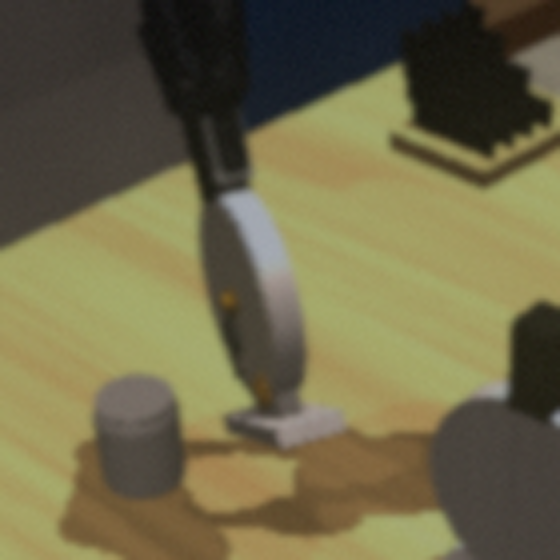

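Call:
{"fn": "send_rows", "kwargs": {"steps": [[[0.02,0.07,0.01],[0.05,0.014,-0.055]],[[0.04,0.15,0.03],[0.1,0.03,-0.12]],[[0.06,0.23,0.04],[0.155,0.046,-0.18]],[[0.08,0.31,0.05],[0.21,0.06,-0.24]],[[0.1,0.39,0.065],[0.26,0.077,-0.3]],[[0.115,0.463,0.08],[0.311,0.092,-0.359]],[[0.134,0.54,0.09],[0.36,0.108,-0.42]],[[0.154,0.62,0.105],[0.417,0.124,-0.48]],[[0.173,0.695,0.118],[0.466,0.139,-0.54]],[[0.193,0.77,0.13],[0.52,0.155,-0.6]],[[0.21,0.86,0.145],[0.58,0.172,-0.67]],[[0.23,0.926,0.157],[0.622,0.185,-0.718]],[[0.23,0.926,0.157],[0.622,0.185,-0.718]],[[0.23,0.926,0.157],[0.622,0.185,-0.718]]]}}

```text
time: 11.53
position: [0.5499, -0.0185, 0.4201]
orientation: [3.14, 0.0, -2.923]
force: [-0.5, 0.1, -4.6]
gripper_width: 0.023
```

```bash
python3 - <<'E'
from h import *
st();print(row((.55,.13,.42),toolR(.217)))
E
```

```text
11.53 [ 0.5499 -0.0185  0.4201] [ 3.14   0.    -2.923] F [-0.5  0.1 -4.6] q [-0.17  0.33  1.11  0.    1.71 -1.96] 0.023
([-0.162, 0.725, 0.002], [0.002, 0.0, 0.002])
```

Call:
{"fn": "send_rows", "kwargs": {"steps": [[[-0.03,0.12,0],[0,0,0]],[[-0.06,0.26,0],[0,0,0]],[[-0.09,0.4,0],[0,0,0]],[[-0.12,0.54,0],[0,0,0]],[[-0.15,0.68,0],[0,0,0]],[[-0.16,0.725,0],[0.002,0,0]]]}}

```text
time: 12.03
position: [0.5496, 0.1311, 0.4194]
orientation: [3.14, -0.001, -2.924]
force: [-0.1, -0.1, -4.8]
gripper_width: 0.0233
```

Call:
{"fn": "send_rows", "kwargs": {"steps": [[[0.03,0.14,0.08],[0,0,0]],[[0.06,0.28,0.16],[0,0,0]],[[0.09,0.42,0.24],[0,0,0]],[[0.12,0.56,0.32],[0,0,0]],[[0.15,0.7,0.4],[0,0,0]],[[0.178,0.84,0.48],[0,0,0]],[[0.178,0.89,0.55],[0,0,0]],[[0.178,0.89,0.6],[0,0,0]],[[0.178,0.89,0.6],[0,0,0]],[[0.178,0.89,0.6],[0,0,0]],[[0.178,0.89,0.6],[0,0,0]],[[0.178,0.89,0.6],[0,0,0]]]}}

```text
time: 13.03
position: [0.4779, 0.2937, 0.3009]
orientation: [-3.141, 0.002, -2.927]
force: [0.8, 0.4, -4.7]
gripper_width: 0.0232
```

```bash
python3 - <<'E'
from h import *
st();print(row((.477,.296,.30),toolR(.217)))
s=cams.read_camera('scene')
sn=bot.sense();T=Ro.from_euler('xyz',sn['orientation']).as_matrix();G=T@np.diag([-1,1,-1.]);p=sn['position']-G[:,2]*.168
w=(360,180,460,330);f=4
b=draw('scene',s,gauge_lines(),G,p,w,f);b=draw('scene',b,stud_lines(),Rz(.217),[.477,.296,0],w,f,(255,0,0))
a=draw('scene',s,[],G,p,w,f)
cv2.imwrite('pics/s1.png',np.hstack([a,b]))
E
```

```text
13.03 [0.4779 0.2937 0.3009] [-3.141e+00  2.000e-03 -2.927e+00] F [ 0.8  0.4 -4.7] q [ 0.42  0.38  1.34 -0.    1.42 -1.37] 0.0232
([0.002, 0.012, 0.004], [-0.001, 0.002, -0.003])
```

View pics/s1.png

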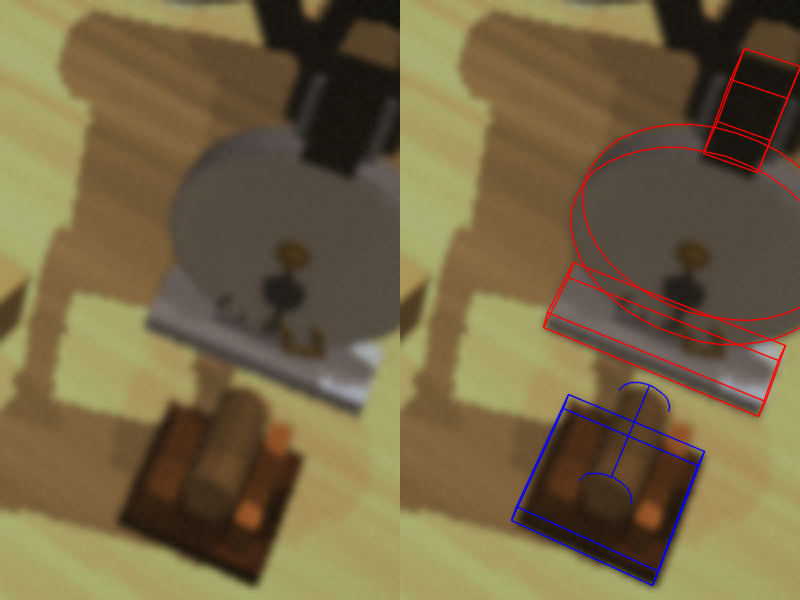

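Call:
{"fn": "send_rows", "kwargs": {"steps": [[[0.002,0.011,0.1],[0,0,0]],[[0.002,0.011,0.2],[0,0,0]],[[0.002,0.011,0.28],[0,0,0]],[[0.002,0.011,0.33],[0,0,0]],[[0.002,0.011,0.35],[0,0,0]],[[0.002,0.011,0.36],[0,0,0]],[[0.002,0.011,0.365],[0,0,0]],[[0.002,0.011,0.37],[0,0,0]],[[0.002,0.011,0.375],[0,0,0]],[[0.002,0.011,0.38],[0,0,0]],[[0.002,0.011,0.38],[0,0,0]],[[0.002,0.011,0.38],[0,0,0]],[[0.002,0.011,0.38],[0,0,0]],[[0.002,0.011,0.38],[0,0,0]],[[0.002,0.011,0.38],[0,0,0]]]}}

```text
time: 14.33
position: [0.4763, 0.2966, 0.2241]
orientation: [-3.14, 0.001, -2.925]
force: [0.6, -0.8, -0.8]
gripper_width: 0.0232
```

```bash
python3 - <<'E'
from h import *
st();sn=bot.sense();print(sn['wrist_torque'])
s=cams.read_camera('scene');t=cams.read_camera('top')
st()
T=Ro.from_euler('xyz',sn['orientation']).as_matrix();G=T@np.diag([-1,1,-1.]);p=sn['position']-G[:,2]*.168
w=(360,210,460,340);f=4
b=draw('scene',s,gauge_lines(),G,p,w,f);b=draw('scene',b,stud_lines(),Rz(.217),[.477,.296,0],w,f,(255,0,0))
a=draw('scene',s,[],G,p,w,f)
cv2.imwrite('pics/s2.png',np.hstack([a,b]));cv2.imwrite('pics/s2raw.png',s)
w=(120,190,220,290)
cv2.imwrite('pics/t2.png',np.hstack([draw('top',t,[],G,p,w,f),draw('top',draw('top',t,gauge_lines(),G,p,w,f),stud_lines(),Rz(.217),[.477,.296,0],w,f,(255,0,0))]))
E
```

```text
14.33 [0.4763 0.2966 0.2241] [-3.140e+00  1.000e-03 -2.925e+00] F [ 0.6 -0.8 -0.8] q [ 0.42  0.43  1.47 -0.    1.23 -1.37] 0.0232
[-0.06883132 -0.30713451 -0.02830588]
14.43 [0.4763 0.2966 0.224 ] [-3.140e+00  1.000e-03 -2.925e+00] F [ 1.9  0.2 -1.5] q [ 0.42  0.43  1.47 -0.    1.23 -1.37] 0.0233
```

View pics/s2.png

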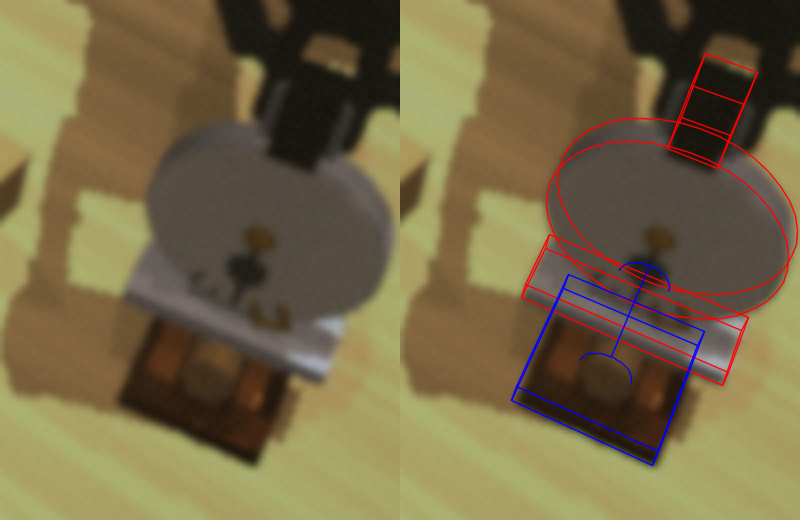

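View pics/t2.png

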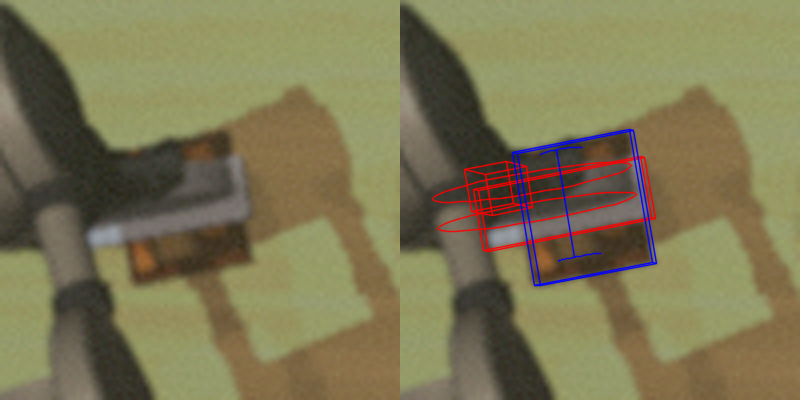

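```bash
python3 - <<'E'
from h import *
s=cv2.imread('pics/s2raw.png')
sn=bot.sense();T=Ro.from_euler('xyz',sn['orientation']).as_matrix();G=T@np.diag([-1,1,-1.]);p=sn['position']-G[:,2]*.168
np.savez('pose2.npz',G=G,p=p)
for x in(.009,.013):
  for nm,r,a in(('piv',0,0),('tip0',.052,0),('t.22',.052,.22),('.3',.052,.3),('.44',.052,.44),('-.44',.052,-.44)):
    print(x,nm,(proj('scene',[G@[x,r*np.sin(a),.08-r*np.cos(a)]+p])).round(1))
w=(390,235,460,305);f=8
cv2.imwrite('pics/m1.png',cv2.convertScaleAbs(draw('scene',s,[],G,p,w,f),alpha=2))
E
```

```text
0.009 piv [[425.2 267.7]]
0.009 tip0 [[418.9 283.1]]
0.009 t.22 [[424.4 285. ]]
0.009 .3 [[426.4 285.5]]
0.009 .44 [[430.  286.1]]
0.009 -.44 [[409.3 277.4]]
0.013 piv [[424.6 269. ]]
0.013 tip0 [[418.4 284.5]]
0.013 t.22 [[423.8 286.4]]
0.013 .3 [[425.9 286.9]]
0.013 .44 [[429.4 287.5]]
0.013 -.44 [[408.7 278.7]]
```

View pics/m1.png

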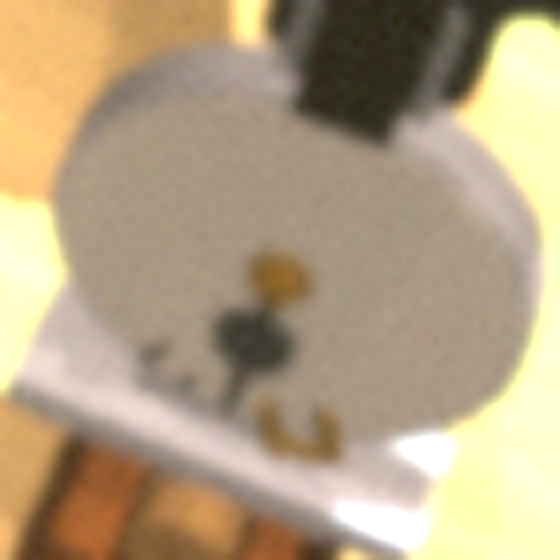

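Call:
{"fn": "send_rows", "kwargs": {"steps": [[[0,0,0],[0,0,0]],[[0,0,0],[0,0,0]],[[0,0,0],[0,0,0]],[[0,0,0],[0,0,0]],[[0,0,0],[0,0,0]],[[0,0,0],[0,0,0]]]}}

```text
time: 14.93
position: [0.4762, 0.2966, 0.2239]
orientation: [-3.14, 0.0, -2.925]
force: [2.2, 0.3, 0.0]
gripper_width: 0.0234
```

```bash
cat >> h.py <<'E'
def dialmap(s,G,p,x=.012,N=400,half=.07):
    """rectified dial view: col = y*, row = down; scale N/(2 half) px/m"""
    g=(np.arange(N)+.5)/N*2*half-half
    Y,Z=np.meshgrid(g,-g)
    P=np.stack([0*Y+x,Y,.08+Z],-1).reshape(-1,3)@G.T+p
    q=proj('scene',P).astype(np.float32).reshape(N,N,2)
    return cv2.remap(s,q[...,0],q[...,1],cv2.INTER_CUBIC)
E
python3 - <<'E'
from h import *
s=cv2.imread('pics/s2raw.png');z=np.load('pose2.npz')
m=dialmap(s,z['G'],z['p'])
cv2.imwrite('pics/m2.png',cv2.resize(cv2.convertScaleAbs(m,alpha=2),None,fx=1.4,fy=1.4))
b=m.astype(float);sat=b[...,2]-b[...,0]
N=400;g=(np.arange(N)+.5)/N*.14-.07;Y,Z=np.meshgrid(g,g)
r=np.hypot(Y,Z);a=np.arctan2(Y,Z)
for lo,hi in((.04,.046),(.046,.052),(.052,.058),(.044,.058)):
    k=(r>lo)&(r<hi)&(a>0)&(a<.8)
    h,_=np.histogram(a[k],np.arange(0,.81,.04),weights=sat[k]);c,_=np.histogram(a[k],np.arange(0,.81,.04));print(lo,(h/np.maximum(c,1)).round().astype(int))
E
```

```text
0.04 [12 15 16 18 19 20 19 18 18 19 18 18 19 20 20 19 19 18 19 20]
0.046 [14 16 21 26 28 25 20 19 19 19 21 28 31 26 21 19 19 18 19 19]
0.052 [13 15 19 27 32 29 24 20 19 19 25 33 30 24 19 17 17 17 17 16]
0.044 [13 15 20 25 29 26 22 19 19 19 22 29 30 24 20 19 18 18 18 18]
```

View pics/m2.png

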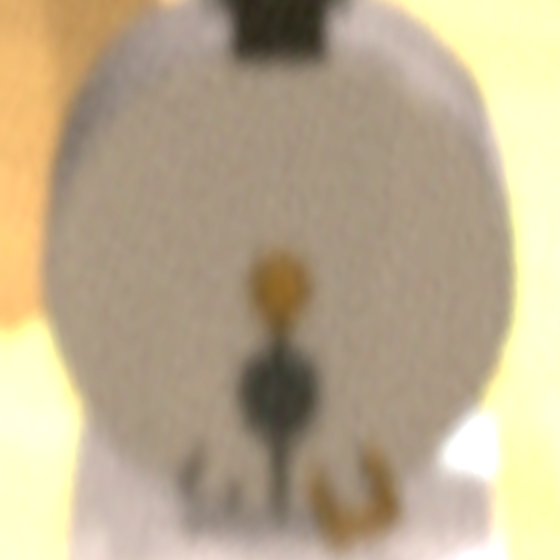

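Pressing force and geometry both give the crown as 4 mm down. The rectified dial shows the fork prongs at 0.18 and 0.48 rad, so the mark is at about 0.33. I'll roll about the base centre, which for a half-round bar is slip-free to within 0.2 mm.

```bash
python3 - <<'E'
from h import *
st()
for a in np.linspace(.033,.33,10): print([[0,round(.84*np.sin(a),3),round(.84*(1-np.cos(a))-.005*a/.33,3)],[round(a/(pi/4),3),0,0]],end=', ')
E
```

```text
14.93 [0.4762 0.2966 0.2239] [-3.14   0.    -2.925] F [2.2 0.3 0. ] q [ 0.42  0.43  1.47 -0.    1.23 -1.37] 0.0234
[[0, np.float64(0.028), np.float64(-0.0)], [np.float64(0.042), 0, 0]], [[0, np.float64(0.055), np.float64(0.001)], [np.float64(0.084), 0, 0]], [[0, np.float64(0.083), np.float64(0.003)], [np.float64(0.126), 0, 0]], [[0, np.float64(0.111), np.float64(0.005)], [np.float64(0.168), 0, 0]], [[0, np.float64(0.138), np.float64(0.009)], [np.float64(0.21), 0, 0]], [[0, np.float64(0.165), np.float64(0.013)], [np.float64(0.252), 0, 0]], [[0, np.float64(0.192), np.float64(0.019)], [np.float64(0.294), 0, 0]], [[0, np.float64(0.219), np.float64(0.025)], [np.float64(0.336), 0, 0]], [[0, np.float64(0.246), np.float64(0.032)], [np.float64(0.378), 0, 0]], [[0, np.float64(0.272), np.float64(0.04)], [np.float64(0.42), 0, 0]],
```

Call:
{"fn": "send_rows", "kwargs": {"steps": [[[0,0.028,0],[0.042,0,0]],[[0,0.055,0.001],[0.084,0,0]],[[0,0.083,0.003],[0.126,0,0]],[[0,0.111,0.005],[0.168,0,0]],[[0,0.138,0.009],[0.21,0,0]],[[0,0.165,0.013],[0.252,0,0]],[[0,0.192,0.019],[0.294,0,0]],[[0,0.219,0.025],[0.336,0,0]],[[0,0.246,0.032],[0.378,0,0]],[[0,0.272,0.04],[0.42,0,0]],[[0,0.272,0.04],[0.42,0,0]],[[0,0.272,0.04],[0.42,0,0]],[[0,0.272,0.04],[0.42,0,0]],[[0,0.272,0.04],[0.42,0,0]],[[0,0.272,0.04],[0.42,0,0]],[[0,0.272,0.04],[0.42,0,0]],[[0,0.272,0.04],[0.42,0,0]],[[0,0.272,0.04],[0.42,0,0]],[[0,0.272,0.04],[0.42,0,0]],[[0,0.272,0.04],[0.42,0,0]]]}}

```text
time: 16.6
position: [0.4642, 0.3499, 0.2157]
orientation: [-2.811, -0.0, -2.925]
force: [-2.0, 4.4, -0.8]
gripper_width: 0.0232
```

Call:
{"fn": "send_rows", "kwargs": {"steps": [[[0,0,0],[0,0,0]],[[0,0,0],[0,0,0]],[[0,0,0],[0,0,0]],[[0,0,0],[0,0,0]],[[0,0,0],[0,0,0]],[[0,0,0],[0,0,0]],[[0,0,0],[0,0,0]],[[0,0,0],[0,0,0]],[[0,0,0],[0,0,0]],[[0,0,0],[0,0,0]]]}}

```text
time: 17.43
position: [0.4642, 0.3499, 0.2157]
orientation: [-2.811, -0.0, -2.925]
force: [-1.3, 5.1, 0.0]
gripper_width: 0.0235
```

```bash
cat > chk.py <<'E'
from h import *
import sys
st();sn=bot.sense();print(sn['wrist_torque'])
s=cams.read_camera('scene');cv2.imwrite(f'pics/{sys.argv[1]}raw.png',s)
T=Ro.from_euler('xyz',sn['orientation']).as_matrix();G=T@np.diag([-1,1,-1.]);p=sn['position']-G[:,2]*.168
print('origin',p.round(4),'zaxis',G[:,2].round(3),'xaxis yaw',np.arctan2(G[1,0],G[0,0]).round(3),'lean',np.arcsin(G[:,2]@[-np.sin(.217),np.cos(.217),0]).round(3))
m=dialmap(s,G,p)
w=(370,210,470,330);f=4
a=draw('scene',s,gauge_lines(),G,p,w,f);a=draw('scene',a,stud_lines(.056),Rz(.217),[.477,.296,0],w,f,(255,0,0))
cv2.imwrite(f'pics/{sys.argv[1]}.png',cv2.convertScaleAbs(np.hstack([m,cv2.copyMakeBorder(a,0,max(0,400-a.shape[0]),0,0,cv2.BORDER_CONSTANT)[:400]]),alpha=2))
b=m.astype(float);sat=b[...,2]-b[...,0];br=b.sum(2)
N=400;g=(np.arange(N)+.5)/N*.14-.07;Y,Z=np.meshgrid(g,g)
r=np.hypot(Y,Z);a=np.arctan2(Y,Z);e=np.arange(0,.81,.04)
print('bins',(e[:-1]+.02).round(2))
for nm,im,lo,hi in(('sat',sat,.044,.058),('bri',br,.034,.042),('bri',br,.042,.052)):
    k=(r>lo)&(r<hi)&(a>0)&(a<.8)
    h,_=np.histogram(a[k],e,weights=im[k]);c,_=np.histogram(a[k],e);print(nm,lo,(h/np.maximum(c,1)).round().astype(int))
E
python3 chk.py k1
```

```text
17.43 [0.4642 0.3499 0.2157] [-2.811 -0.    -2.925] F [-1.3  5.1  0. ] q [ 0.66  0.57  1.31 -0.3   1.41 -1.06] 0.0235
[1.54993645 0.4123579  0.00285199]
origin [0.4759 0.2967 0.0568] zaxis [-0.069  0.317  0.946] xaxis yaw 0.217 lean 0.33
bins [0.02 0.06 0.1  0.14 0.18 0.22 0.26 0.3  0.34 0.38 0.42 0.46 0.5  0.54
 0.58 0.62 0.66 0.7  0.74 0.78]
sat 0.044 [14 15 16 19 23 26 22 15 11 13 14 18 26 26 20 18 17 17 17 17]
bri 0.034 [209 201 183 165 146 128 114 101  96 103 110 122 140 153 168 184 197 206
 211 210]
bri 0.042 [182 194 206 207 195 186 175 146 119 134 155 163 170 187 202 210 210 210
 212 211]
```

View pics/k1.png

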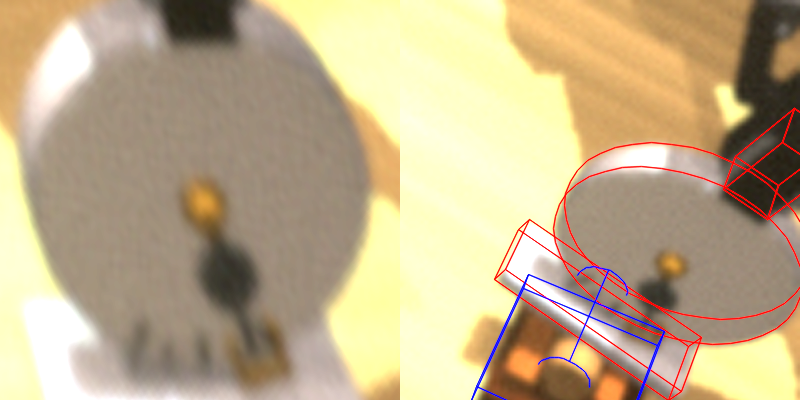

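Call:
{"fn": "send_rows", "kwargs": {"steps": [[[0,0.008,0],[0.012,0,0]],[[0,0.016,0],[0.024,0,0]],[[0,0.016,0],[0.024,0,0]],[[0,0.016,0],[0.024,0,0]],[[0,0.016,0],[0.024,0,0]],[[0,0.016,0],[0.024,0,0]],[[0,0.016,0],[0.024,0,0]],[[0,0.016,0],[0.024,0,0]],[[0,0.016,0],[0.024,0,0]],[[0,0.016,0],[0.024,0,0]],[[0,0.016,0],[0.024,0,0]],[[0,0.016,0],[0.024,0,0]],[[0,0.016,0],[0.024,0,0]],[[0,0.016,0],[0.024,0,0]],[[0,0.016,0],[0.024,0,0]],[[0,0.016,0],[0.024,0,0]],[[0,0.016,0],[0.024,0,0]],[[0,0.016,0],[0.024,0,0]]]}}

```text
time: 18.98
position: [0.4637, 0.3526, 0.2147]
orientation: [-2.792, -0.0, -2.925]
force: [-1.0, 3.9, 0.8]
gripper_width: 0.0233
```

```bash
python3 chk.py k2; python3 - <<'E'
from h import *
s=cv2.imread('pics/k2raw.png')
cv2.imwrite('pics/k2b.png',cv2.resize(s[200:340,340:500],None,fx=4,fy=4,interpolation=cv2.INTER_CUBIC))
E
```

```text
18.98 [0.4637 0.3526 0.2147] [-2.792 -0.    -2.925] F [-1.   3.9  0.8] q [ 0.67  0.58  1.3  -0.32  1.43 -1.04] 0.0233
[ 1.25224932  0.30506395 -0.00687521]
origin [0.476  0.2963 0.0569] zaxis [-0.073  0.335  0.939] xaxis yaw 0.217 lean 0.35
bins [0.02 0.06 0.1  0.14 0.18 0.22 0.26 0.3  0.34 0.38 0.42 0.46 0.5  0.54
 0.58 0.62 0.66 0.7  0.74 0.78]
sat 0.044 [14 15 17 19 24 26 21 15 12 11 13 19 26 26 21 17 17 17 17 17]
bri 0.034 [206 197 183 168 155 140 128 111  93  88  99 112 125 139 154 175 192 204
 210 208]
bri 0.042 [189 198 204 202 196 188 186 160 120 111 139 157 168 186 200 206 209 210
 210 210]
```

View pics/k2.png

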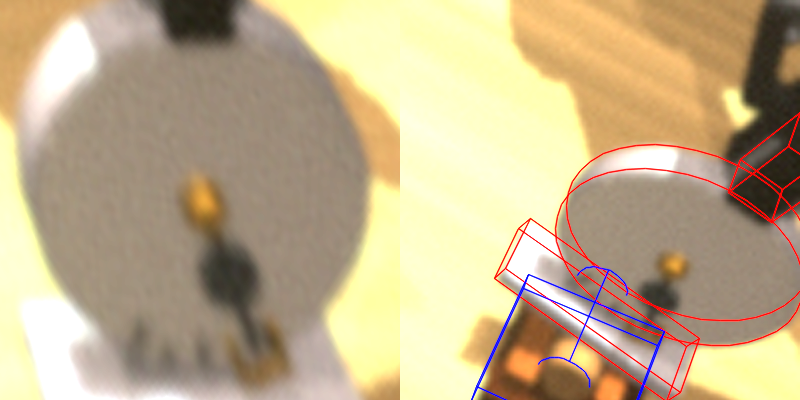

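View pics/k2b.png

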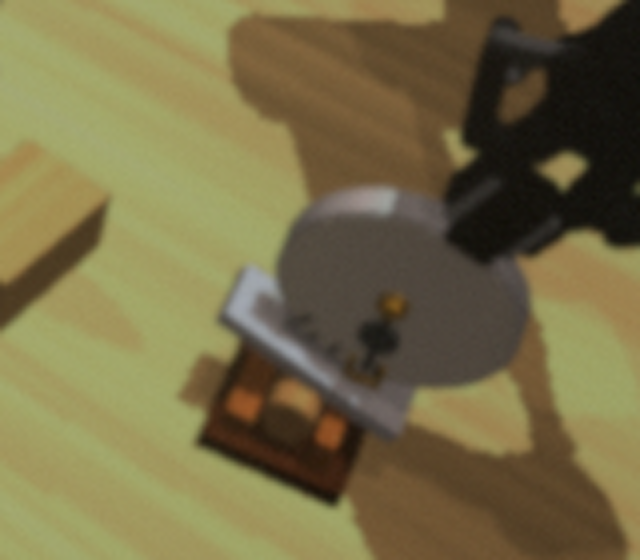

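```bash
python3 - <<'E'
from h import *
st();print(bot.hand_in())
E
```

```text
19.03 [0.4637 0.3526 0.2147] [-2.792 -0.    -2.925] F [-0.   3.7  1. ] q [ 0.67  0.58  1.3  -0.32  1.43 -1.04] 0.0235
the job is handed in; nothing more can be done
None
```

The job is handed in at 19 s of the 51 s allowed, with the gauge still held at about 65 N and resting on the crown. No verdict comes back, so the results below are my own readings.

- **Pick and tips:** I picked the smaller gauge, whose base measured 109 mm. I lifted it clear, leaned it 0.50 rad left, then 0.50 rad right, and paused over 1 s at each.
- **Setting down:** I set it level and square on the crown at the middle of its base. The crown was then about 4 mm down, by both force and height. I paused about 0.6 s before rocking it left.
- **Final pose:** In the last picture the pointer reads about 0.365 rad and the fork's prongs about 0.21 and 0.52, so the pointer sits in the middle of the gap. The tool's own lean is 0.35, about 0.015 less than the picture gives for the pointer; the pass limit is 0.077.
- **Contact:** The crown is about 3.8 mm down by geometry. Its vertical push on the gauge is about 5 N, more than the roughly 3.8 N the spring should give, though the readings vary by about 1 N. The base is clear of the cheeks and the offcut in the picture.
- **Still unexplained:** A sideways force of about 4 N remains on the wrist, and I left it. It is probably friction on the crown.

I did not re-measure the can, tape and sander at the end, but the arm did not go near them while low.

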